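Dock the full slide box

TASK

Three identical shut slide boxes stand in a row on the lab bench: one is packed with glass slides, the other two are empty, and only their weight tells. Feel which one is full by nudging them, then slide that one along the bench and straight into the dock, mouth to back, until it is fully home against the back stop. Leave the two empty boxes lying flat on the bench outside the dock, and do not shift or knock over the jar, the petri dishes or the tip box.

Things in the scene. Friction and masses are not known exactly. Their poses are not given: they have to be found in the camera images.
- box_a: shut opaque blue plastic slide box with a white paper label on its lid, 90 (its x) x 120 (its y) x 36 mm high, too wide to grip; origin at the centre of its underside. Empty it weighs about 0.14 kg, full 0.6 to 0.75 kg; which of the three is full changes every time. It stands with x roughly away from the robot; either end may enter the dock first
- box_b: identical to box_a, placed elsewhere in the row
- box_c: identical to box_a, placed elsewhere in the row
- dock: low aluminium channel fixed to the bench, no floor or roof; the box slides in along the dock's +y, long side along it. 94 mm wide (x) between walls 12 mm thick, 30 mm high; 120 mm deep from mouth to back stop; flared guides reach 18 mm out (-y) of the mouth, opening to about 112 mm. A white block 45 mm high stands behind the stop. Origin: centre of the mouth, at bench height
- dock_home (a point): where the centre of the underside of a box lies when it is fully home: on the channel's centreline, 60 mm inside the mouth; axes as the dock's. The box's outer end is then flush with the mouth
- jar: clear jar with orange cap, 66 mm across, 62 mm high, origin at the centre of its underside; leave alone
- dishes: stack of three clear shut petri dishes, one piece, 94 mm across, 49 mm high, origin at the centre of its underside; leave alone
- tip_box: red pipette-tip box with white lid, 85 (x) x 120 (y) x 57 mm high, origin at the centre of its underside; leave alone

How it is judged:
At the end, for the whole second after the job is handed in: The full box (over 3 N of contact force) rests in the dock within 5 mm of home along the channel, 6 mm across and 0.08 rad; all three boxes lie flat on the bench, still, tilt under 0.06 rad; jar, dishes and tip box never shifted over 25 mm or tipped (((contact force between box_a and anything else above 3 N and y of box_a in the frame of dock_home between -0.005 and 0.004 m and x of box_a in the frame of dock_home between -0.006 and 0.006 m and angle between the y axis of box_a and the y axis of dock, either way round below 0.08 rad) or (contact force between box_b and anything else above 3 N and y of box_b in the frame of dock_home between -0.005 and 0.004 m and x of box_b in the frame of dock_home between -0.006 and 0.006 m and angle between the y axis of box_b and the y axis of dock, either way round below 0.08 rad) or (contact force between box_c and anything else above 3 N and y of box_c in the frame of dock_home between -0.005 and 0.004 m and x of box_c in the frame of dock_home between -0.006 and 0.006 m and angle between the y axis of box_c and the y axis of dock, either way round below 0.08 rad)) and angle between each of box_a, box_b, box_c's own z axis and vertical below 0.06 rad and height (world z) of box_a between -0.01 and 0.01 m and height (world z) of box_b between -0.01 and 0.01 m and height (world z) of box_c between -0.01 and 0.01 m and linear speed of each of box_a, box_b, box_c below 0.02 m/s); the robot touches nothing.
It fails at once if the jar is shifted by more than 25 mm or tipped (distance of jar from where it was at the start of the episode above 0.025 m or angle between jar's own z axis and vertical above 0.25 rad).
It fails at once if the dishes is shifted by more than 25 mm or tipped (distance of dishes from where it was at the start of the episode above 0.025 m or angle between dishes's own z axis and vertical above 0.25 rad).
It fails at once if the tip box is shifted by more than 25 mm or tipped (distance of tip_box from where it was at the start of the episode above 0.025 m or angle between tip_box's own z axis and vertical above 0.25 rad).
It also fails if it takes over 54 s, if anything falls off the work surface, if the arm or the gripper's body presses on something with over 40 N, if the wrist force passes 120 N, or if a joint passes its speed limit or range.

ROBOT

A 6-joint arm with a two-finger parallel gripper is mounted at the origin on the work surface. World frame = base frame: x ahead of the robot, y to its left, z up, the work surface at z = 0. Lengths are in m, angles in rad, forces in N, time in s.
With the tool pointing down it reaches from about 0.35 to 0.975 m from the base axis. Payload 4.9 kg.
Tool frame: the origin (TCP) lies on the centre line of the jaws, within the pads' length; the fingertips stand 19 mm ahead of it and the grasp point (between the pads) is the TCP; z points along the fingers, y is the line along which they close (so a half turn about z gives the same grasp; the last joint's range is limited). The gripper opens to 85 mm and grips with 20 to 120 N. Pads are 22 mm wide; open, the fingers measure 114 mm over their backs; the gripper's body (76 mm by 85 mm) begins 54 mm behind the grasp point. The pads swing forward as they close: fully open they stand 13 mm farther back than shut.
Start: joints at [-1.39, 0.053, 1.613, -0, 1.476, -0.119], TCP at [0.185, -0.597, 0.25] pointing down, gripper open.
Joint ranges: [-3.01, 3.01], [-1.01, 2.22], [0.06, 2.58], [-1.02, 4.17], [0.09, 2.62], [-3.14, 3.14]. Speed limits (rad/s): [2.57, 2.57, 3.14, 3.14, 3.14, 3.14].

INTERFACE

Orientations are given as a unit quaternion [w, x, y, z].
In Python, from plant import state, grab_frame, ticket, spotter gives the robot as it stands.
- The arm moves only by the tool apply_moves, never from a script. Its argument "series" is a list of rows, each an object of numbers: "jaw": the closure, from 0 (fully open) to 1 (shut); "dx", "dy", "dz": the shift along the tool's x, y, z in mm; "turn": the turn about the tool's z in rad. A call has 1 to 5 rows; each row is the pose to reach, as a shift and turn from the pose commanded when the call began, along the tool's axes at that moment; what a row does not reach only later rows make up. A row lasts 1/12 s, in which the tool goes at most 41.7 mm and 7.16 degrees, less where a joint would pass 70% of its speed; a pose out of reach is approached as far as the arm can. A call with a gripper value outside its range is refused whole. The fingers move at their own pace and stop on an object; the grip force is fixed at half the most. Time passes only in rows, so rows that repeat a pose let the fingers close. It gives the time, the measured TCP pose, the force, the opening and the grip force at its end, in the units of the state.
- state(): the state, without advancing time (a new reading comes with each control period).
- grab_frame(name): name is "side" or "top"; returns a dict with "pixels" (400x640x3 uint8, red, green, blue), "mtx" (3x3 intrinsics, pixels), "dist_coeffs" ([k1, k2, p1, p2, k3] as OpenCV has them; the pictures are not rectified), "camera_from_world" (4x4, takes a point from world to camera coordinates). Camera axes: x right, y down, z forward; pixel columns grow to the right and rows downward; lengths in m; the calibration is good to about 2 mm. A picture is of the moment at which its call begins. There is no depth.
- ticket.job_done(): hands the job in; it is judged then, once.
Trained networks look in a picture, given as the dict that the camera call returned (one of the last four; its "shot" number tells which), for a name from the list of things; names that differ only in an ending like _2 or _b are one class to them, and where a whole thing is asked for, a point or a joint stands for the part that bears it (a point fixed in the world has none). Each returns a list of dicts, best first, with "conf" (0 to 1); they miss things now and then, are a little off and sometimes report something else, mostly with a low value. They report only what shows in the picture. A call takes as long as a camera call.
- spotter.outline_of(picture, target): "region" (400x640 bool, what is visible of it) and "extent" ([left, top, right, bottom] in pixels, round what is visible of it).
The state is a dict: "time": time; "joint_pos": joint angles; "joint_vel": joint speeds; "joint_efforts": joint torques, N m; "tool_pos": TCP position; "tool_rot": TCP orientation; "contact_force": force on the tool from outside, world axes, zero at the start; "ft_torque": the same for the moment, N m; "gripper_width": opening from 0.0 (shut) to 1.0 (fully open); "grasp_force": force on a finger pad.
Only numpy, scipy, OpenCV 4.12 (cv2) and the standard library are available. Lean on these libraries where they do the work, as an engineer would, in place of code of your own. Each camera call takes 0.05 s, during which the arm holds its last target. There are 200 camera calls.

## Working session

There is one attempt and no reset: what is moved stays moved. The work goes in short steps, Python scripts to look and compute and a tool call to move; the robot and the scene stay as the last step left them, time stands still between calls to the robot, and variables do not carry over. Pictures are saved under pics/ and viewed, at most 10 in all, crops included, and the job is handed in when it is done.

Besides the shell and the picture viewer there is one more tool, called after "Request:" as a command line: name --argument value ..., lists and objects as JSON in quotes. apply_moves: Moves the arm, as the interface text tells. Its arguments: {"type":"object","properties":{"series":{"type":"array","items":{"type":"object","properties":{"jaw":{"type":"number"},"dx":{"type":"number"},"dy":{"type":"number"},"dz":{"type":"number"},"turn":{"type":"number"}}}}},"required":["series"]}

```bash
mkdir -p pics; cat > h.py <<'E'
import numpy as np, cv2
from plant import state, grab_frame, ticket, spotter
def ray(f,uv,z):
    p=cv2.undistortPoints(np.array(uv,float).reshape(-1,1,2),f["mtx"],np.array(f["dist_coeffs"])).reshape(-1,2)
    T=np.array(f["camera_from_world"]);R=T[:3,:3];c=-R.T@T[:3,3]
    d=np.c_[p,np.ones(len(p))]@R
    return c+d*((z-c[2])/d[:,2])[:,None]
def proj(f,P):
    T=np.array(f["camera_from_world"])
    return cv2.projectPoints(np.array(P,float).reshape(-1,1,3),cv2.Rodrigues(T[:3,:3])[0],T[:3,3],np.array(f["mtx"]),np.array(f["dist_coeffs"]))[0].reshape(-1,2)
def save(f,n): cv2.imwrite("pics/"+n,cv2.cvtColor(f["pixels"],cv2.COLOR_RGB2BGR))
E
python3 - <<'E'
from h import *
for n in("top","side"):
    f=grab_frame(n);save(f,n+"0.png")
    T=np.array(f["camera_from_world"]);print(n,"cam",(-T[:3,:3].T@T[:3,3]).round(3))
    for t,z in(("box_a",.036),("dock",.03),("jar",.062),("dishes",.049),("tip_box",.057)):
        for o in spotter.outline_of(f,t):
            if o["conf"]<.3: continue
            c=max(cv2.findContours(o["region"].astype(np.uint8),0,2)[0],key=cv2.contourArea)
            w=ray(f,c.reshape(-1,2),z)[:,:2].astype(np.float32)
            print(t,round(o["conf"],2),o["extent"],[np.round(v,3) for v in cv2.minAreaRect(w)])
s=state();print({k:np.round(v,3) for k,v in s.items()})
E
```

```text
top cam [ 0.384 -0.055  1.272]
box_a 0.98 [234.1, 226.3, 285.2, 265.2] [array([0.466, 0.086]), array([0.124, 0.09 ]), np.float64(86.572)]
box_a 0.96 [309.6, 223.2, 363.0, 263.3] [array([ 0.469, -0.098]), array([0.122, 0.093]), np.float64(84.746)]
box_a 0.55 [384.5, 212.0, 436.1, 254.4] [array([ 0.485, -0.283]), array([0.092, 0.125]), np.float64(4.743)]
box_a 0.35 [121.4, 177.1, 211.9, 236.6] [array([0.568, 0.314]), array([0.125, 0.203]), np.float64(13.109)]
dock 0.93 [125.9, 175.0, 212.3, 238.3] [array([0.568, 0.317]), array([0.125, 0.203]), np.float64(12.547)]
jar 0.79 [359.3, 106.5, 387.2, 139.1] [array([ 0.758, -0.195]), array([0.064, 0.077]), np.float64(88.406)]
dishes 0.98 [456.3, 254.6, 497.8, 292.3] [array([ 0.394, -0.436]), array([0.102, 0.09 ]), np.float64(89.047)]
tip_box 0.81 [125.1, 259.7, 187.3, 300.6] [array([0.391, 0.332]), array([0.13 , 0.086]), np.float64(80.28)]
side cam [ 0.52  -1.03   1.137]
box_a 0.67 [272.0, 153.2, 303.1, 187.9] [array([0.468, 0.067]), array([0.15 , 0.089]), np.float64(86.5)]
box_a 0.61 [276.1, 197.6, 305.4, 236.6] [array([ 0.472, -0.116]), arra
[... 415 characters left out ...]
 -0.453]), array([0.094, 0.118]), np.float64(14.837)]
tip_box 0.8 [251.5, 103.7, 285.5, 141.3] [array([0.398, 0.297]), array([0.177, 0.097]), np.float64(80.243)]
{'time': np.float64(0.6), 'joint_pos': array([-1.39 ,  0.053,  1.613,  0.   ,  1.476, -0.119]), 'joint_vel': array([-0.001, -0.   ,  0.   , -0.001, -0.001,  0.   ]), 'joint_efforts': array([ 0.0000e+00, -3.9341e+01, -3.7023e+01, -0.0000e+00,  1.0000e-03,
        0.0000e+00]), 'tool_pos': array([ 0.185, -0.597,  0.25 ]), 'tool_rot': array([-0.   ,  0.989,  0.149,  0.   ]), 'contact_force': array([ 0.259,  0.498, -0.543]), 'ft_torque': array([-0.009,  0.007, -0.037]), 'grasp_force': np.float64(0.0), 'gripper_width': np.float64(1.002)}
```

View pics/top0.png

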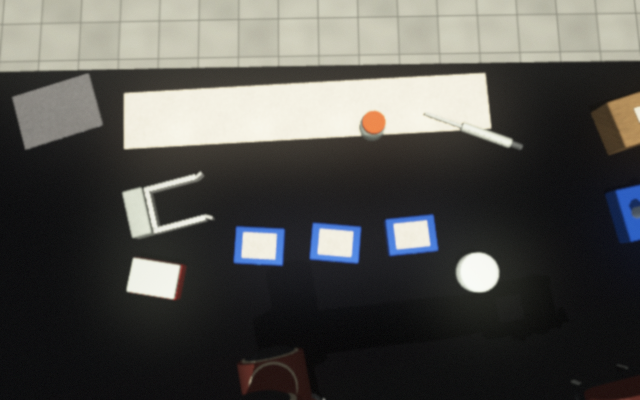

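```bash
python3 - <<'E'
import cv2
i=cv2.imread("pics/top0.png")[160:310,110:310]
cv2.imwrite("pics/crop0.png",cv2.resize(i,(800,600),interpolation=cv2.INTER_CUBIC))
E
```

```text
(no output)
```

View pics/crop0.png

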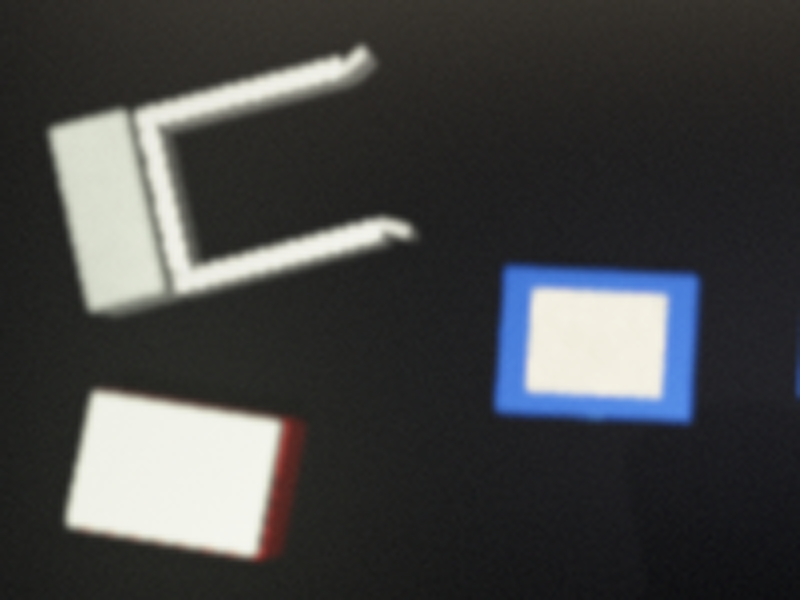

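The picture shows the row of boxes at about (260,246), (336,243) and (412,235) px. The dock is at about (165,207) and opens to the right (-y), with the tip box at (155,279), jar at (373,123) and dishes at (477,272). The spotter results match the given sizes, and the full-box candidates sit at x≈0.47, y≈0.086/-0.098/-0.283. I'll start with the rightmost box.

Request:
apply_moves --series '[{"dx": 29,"dy": -24,"dz": 13,"turn": 0.1,"jaw": 0.5},{"dx": 59,"dy": -48,"dz": 26,"turn": 0.2,"jaw": 0.5},{"dx": 88,"dy": -71,"dz": 39,"turn": 0.299,"jaw": 0.5},{"dx": 118,"dy": -95,"dz": 52,"turn": 0.299,"jaw": 0.5},{"dx": 147,"dy": -119,"dz": 65,"turn": 0.299,"jaw": 0.5}]'

```text
time: 1.02
tool_pos: [0.2906, -0.4386, 0.1849]
tool_rot: [0.0, 1.0, -0.0, 0.0]
contact_force: [-0.0, -0.2, 0.2]
gripper_width: 0.498
grasp_force: 0.0
```

Request:
apply_moves --series '[{"dx": 21,"dy": -31,"dz": 13,"jaw": 0.5},{"dx": 42,"dy": -63,"dz": 26,"jaw": 0.5},{"dx": 63,"dy": -94,"dz": 39,"jaw": 0.5},{"dx": 84,"dy": -126,"dz": 52,"jaw": 0.5},{"dx": 105,"dy": -157,"dz": 65,"jaw": 0.5}]'

```text
invalid input at $.series[0]: expected keys jaw, dx, dy, dz, turn
```

```bash
cat >> h.py <<'E'
def st():
    s=state();q=s["tool_rot"];th=2*np.arctan2(q[2],q[1])
    print("t",round(float(s["time"]),2),"pos",np.round(s["tool_pos"],4),"th",round(float(th),4),"F",np.round(s["contact_force"],2),"w",round(float(s["gripper_width"]),2))
E
cat > dock.py <<'E'
from h import *
from scipy.optimize import minimize
from scipy.ndimage import map_coordinates
f=grab_frame("top");g=f["pixels"].astype(float).mean(2)
def val(p,pts,z):
    c,s=np.cos(p[2]),np.sin(p[2]);w=np.c_[p[0]+c*pts[:,0]-s*pts[:,1],p[1]+s*pts[:,0]+c*pts[:,1],np.full(len(pts),z)]
    uv=proj(f,w);return map_coordinates(g,[uv[:,1],uv[:,0]],order=1).mean()
def grid(x0,x1,y0,y1): return np.array([(a,b) for a in np.linspace(x0,x1,8) for b in np.linspace(y0,y1,40)])
pos=np.r_[grid(.048,.058,.004,.118),grid(-.058,-.048,.004,.118)]
neg=np.r_[grid(.062,.072,.0,.12),grid(-.072,-.062,.0,.12),grid(.034,.044,0,.116),grid(-.044,-.034,0,.116)]
back=np.array([(a,b) for a in np.linspace(-.04,.04,40) for b in np.linspace(.122,.128,6)])
nb=back-[0,.012]
F=lambda p:-(val(p,pos,.03)-val(p,neg,.03)+.4*(val(p,back,.03)-val(p,nb,.03)))
best=min((minimize(F,[.59+a,.25+b,.22+c],method="Nelder-Mead",options=dict(xatol=1e-5,fatol=1e-4,initial_simplex=np.array([.59+a,.25+b,.22+c])+np.array([[0,0,0],[.008,0,0],[0,.008,0],[0,0,.05]]))) for a in(-.015,0,.015) for b in(-.02,0,.02) for c in (-.03,.03)),key=lambda r:r.fun)
print(best.x,best.fun)
p=best.x;c,s=np.cos(p[2]),np.sin(p[2])
im=cv2.resize(cv2.cvtColor(f["pixels"],cv2.COLOR_RGB2BGR)[150:300,100:300],None,fx=4,fy=4,interpolation=cv2.INTER_CUBIC)
for q in ([(-.047,0),(-.047,.12),(.047,.12),(.047,0)],[(-.059,0),(-.059,.12),(.059,.12),(.059,0)]):
    w=[(p[0]+c*a-s*b,p[1]+s*a+c*b,.03) for a,b in q]
    uv=((proj(f,w)-[100,150]+.5)*4).astype(int);cv2.polylines(im,[uv],False,(0,0,255),1)
cv2.imwrite("pics/dockfit.png",im);st()
E
python3 dock.py
```

```text
[0.59166088 0.23365521 0.2470414 ] -223.7418417261658
t 1.07 pos [ 0.2927 -0.432   0.1809] th 0.0044 F [ 3.99  3.41 -2.66] w 0.5
```

View pics/dockfit.png

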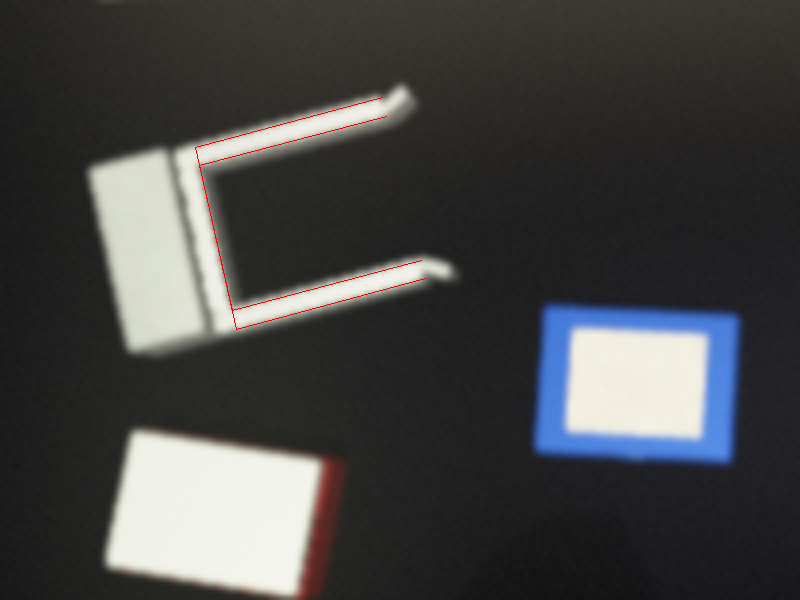

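The fitted outline lies on the dock walls. That puts the mouth centre at (0.592, 0.234) with yaw 0.247 rad, and the 118 mm outer width and 120 mm depth match.

Request:
apply_moves --series '[{"dx": 21,"dy": -31,"dz": 13,"jaw": 0.5,"turn": 0},{"dx": 42,"dy": -63,"dz": 26,"jaw": 0.5,"turn": 0},{"dx": 63,"dy": -94,"dz": 39,"jaw": 0.5,"turn": 0},{"dx": 84,"dy": -126,"dz": 52,"jaw": 0.5,"turn": 0},{"dx": 105,"dy": -157,"dz": 65,"jaw": 0.5,"turn": 0}]'

```text
time: 1.48
tool_pos: [0.3955, -0.2816, 0.1202]
tool_rot: [0.0, 1.0, 0.0, 0.0]
contact_force: [1.0, -0.8, 0.6]
gripper_width: 0.499
grasp_force: 0.0
```

Request:
apply_moves --series '[{"dx": 0,"dy": 0,"dz": 30,"jaw": 0.5,"turn": 0},{"dx": 0,"dy": 0,"dz": 60,"jaw": 0.5,"turn": 0},{"dx": 0,"dy": 0,"dz": 82,"jaw": 0.5,"turn": 0},{"dx": 0,"dy": 0,"dz": 92,"jaw": 0.5,"turn": 0},{"dx": 0,"dy": 0,"dz": 92,"jaw": 0.5,"turn": 0}]'

```text
time: 1.9
tool_pos: [0.3932, -0.2815, 0.0258]
tool_rot: [-0.002, 1.0, 0.0, -0.002]
contact_force: [0.1, -0.6, -0.7]
gripper_width: 0.503
grasp_force: 0.0
```

Request:
apply_moves --series '[{"dx": 4,"dy": 0,"dz": 0,"jaw": 0.5,"turn": 0},{"dx": 9,"dy": 0,"dz": 0,"jaw": 0.5,"turn": 0},{"dx": 14,"dy": 0,"dz": 0,"jaw": 0.5,"turn": 0},{"dx": 19,"dy": 0,"dz": 0,"jaw": 0.5,"turn": 0},{"dx": 24,"dy": 0,"dz": 0,"jaw": 0.5,"turn": 0}]'

```text
time: 2.32
tool_pos: [0.4201, -0.2836, 0.0296]
tool_rot: [0.001, 1.0, 0.0, 0.001]
contact_force: [0.3, 0.1, -0.3]
gripper_width: 0.502
grasp_force: 0.0
```

Request:
apply_moves --series '[{"dx": 5,"dy": 0,"dz": 0,"jaw": 0.5,"turn": 0},{"dx": 10,"dy": 0,"dz": 0,"jaw": 0.5,"turn": 0},{"dx": 15,"dy": 0,"dz": 0,"jaw": 0.5,"turn": 0},{"dx": 20,"dy": 0,"dz": 0,"jaw": 0.5,"turn": 0}]'

```text
time: 2.65
tool_pos: [0.439, -0.2827, 0.0282]
tool_rot: [-0.0, 1.0, 0.001, -0.0]
contact_force: [-1.4, 1.8, 1.7]
gripper_width: 0.498
grasp_force: 0.7
```

Request:
apply_moves --series '[{"dx": 5,"dy": 0,"dz": 0,"jaw": 0.5,"turn": 0}]'

```text
time: 2.73
tool_pos: [0.444, -0.2827, 0.0281]
tool_rot: [-0.0, 1.0, 0.0, -0.0]
contact_force: [-1.3, -0.0, 0.4]
gripper_width: 0.501
grasp_force: 0.7
```

Request:
apply_moves --series '[{"dx": 5,"dy": 0,"dz": 0,"jaw": 0.5,"turn": 0}]'

```text
time: 2.82
tool_pos: [0.4491, -0.2828, 0.0281]
tool_rot: [-0.0, 1.0, 0.0, -0.0]
contact_force: [-0.9, -0.2, 0.6]
gripper_width: 0.499
grasp_force: 0.4
```

Request:
apply_moves --series '[{"dx": -30,"dy": 0,"dz": 0,"jaw": 0.5,"turn": 0},{"dx": -54,"dy": -15,"dz": 0,"jaw": 0.5,"turn": 0},{"dx": -54,"dy": -55,"dz": 0,"jaw": 0.5,"turn": 0},{"dx": -54,"dy": -95,"dz": 0,"jaw": 0.5,"turn": 0},{"dx": -54,"dy": -135,"dz": 0,"jaw": 0.5,"turn": 0}]'

```text
time: 3.23
tool_pos: [0.3946, -0.1471, 0.0284]
tool_rot: [0.0, 1.0, -0.001, 0.001]
contact_force: [0.6, 1.1, 0.6]
gripper_width: 0.504
grasp_force: 0.0
```

Request:
apply_moves --series '[{"dx": 0,"dy": -35,"dz": 0,"jaw": 0.5,"turn": 0},{"dx": 0,"dy": -50,"dz": 0,"jaw": 0.5,"turn": 0},{"dx": 0,"dy": -50,"dz": 0,"jaw": 0.5,"turn": 0},{"dx": 5,"dy": -50,"dz": 0,"jaw": 0.5,"turn": 0},{"dx": 10,"dy": -50,"dz": 0,"jaw": 0.5,"turn": 0}]'

```text
time: 3.65
tool_pos: [0.4056, -0.0986, 0.0287]
tool_rot: [0.0, 1.0, 0.0, 0.001]
contact_force: [-0.4, -0.1, -0.9]
gripper_width: 0.502
grasp_force: 0.0
```

Request:
apply_moves --series '[{"dx": 5,"dy": 0,"dz": 0,"jaw": 0.5,"turn": 0},{"dx": 10,"dy": 0,"dz": 0,"jaw": 0.5,"turn": 0},{"dx": 15,"dy": 0,"dz": 0,"jaw": 0.5,"turn": 0},{"dx": 20,"dy": 0,"dz": 0,"jaw": 0.5,"turn": 0}]'

```text
time: 3.98
tool_pos: [0.4251, -0.0986, 0.0282]
tool_rot: [0.0, 1.0, -0.0, -0.0]
contact_force: [-1.0, -0.2, 0.4]
gripper_width: 0.502
grasp_force: 0.7
```

Request:
apply_moves --series '[{"dx": 5,"dy": 0,"dz": 0,"jaw": 0.5,"turn": 0}]'

```text
time: 4.07
tool_pos: [0.4301, -0.0984, 0.0282]
tool_rot: [0.0, 1.0, 0.0, -0.0]
contact_force: [-1.0, -1.3, 1.8]
gripper_width: 0.499
grasp_force: 0.7
```

Request:
apply_moves --series '[{"dx": 5,"dy": 0,"dz": 0,"jaw": 0.5,"turn": 0}]'

```text
time: 4.15
tool_pos: [0.435, -0.0981, 0.0282]
tool_rot: [-0.0, 1.0, 0.0, -0.0]
contact_force: [-0.7, 0.0, 0.9]
gripper_width: 0.497
grasp_force: 0.9
```

Request:
apply_moves --series '[{"dx": 5,"dy": 0,"dz": 0,"jaw": 0.5,"turn": 0}]'

```text
time: 4.23
tool_pos: [0.44, -0.0979, 0.0282]
tool_rot: [-0.0, 1.0, 0.0, -0.0]
contact_force: [-2.0, 0.4, 2.1]
gripper_width: 0.501
grasp_force: 0.9
```

Request:
apply_moves --series '[{"dx": -30,"dy": 0,"dz": 0,"jaw": 0.5,"turn": 0},{"dx": -47,"dy": -15,"dz": 0,"jaw": 0.5,"turn": 0},{"dx": -47,"dy": -55,"dz": 0,"jaw": 0.5,"turn": 0},{"dx": -47,"dy": -95,"dz": 0,"jaw": 0.5,"turn": 0},{"dx": -47,"dy": -135,"dz": 0,"jaw": 0.5,"turn": 0}]'

```text
time: 4.65
tool_pos: [0.3927, 0.0383, 0.0286]
tool_rot: [-0.0, 1.0, -0.001, 0.001]
contact_force: [1.2, 0.2, 0.1]
gripper_width: 0.498
grasp_force: 0.0
```

Request:
apply_moves --series '[{"dx": 0,"dy": -35,"dz": 0,"jaw": 0.5,"turn": 0},{"dx": 0,"dy": -49,"dz": 0,"jaw": 0.5,"turn": 0},{"dx": 0,"dy": -49,"dz": 0,"jaw": 0.5,"turn": 0},{"dx": 5,"dy": -49,"dz": 0,"jaw": 0.5,"turn": 0},{"dx": 10,"dy": -49,"dz": 0,"jaw": 0.5,"turn": 0}]'

```text
time: 5.07
tool_pos: [0.4031, 0.0857, 0.0283]
tool_rot: [0.0, 1.0, 0.0, 0.0]
contact_force: [0.8, 0.3, -0.1]
gripper_width: 0.501
grasp_force: 0.0
```

Request:
apply_moves --series '[{"dx": 5,"dy": 0,"dz": 0,"jaw": 0.5,"turn": 0},{"dx": 10,"dy": 0,"dz": 0,"jaw": 0.5,"turn": 0},{"dx": 15,"dy": 0,"dz": 0,"jaw": 0.5,"turn": 0},{"dx": 20,"dy": 0,"dz": 0,"jaw": 0.5,"turn": 0}]'

```text
time: 5.4
tool_pos: [0.4214, 0.0848, 0.0278]
tool_rot: [0.001, 1.0, -0.001, -0.003]
contact_force: [-7.7, -0.8, 4.4]
gripper_width: 0.504
grasp_force: 3.3
```

Request:
apply_moves --series '[{"dx": 5,"dy": 0,"dz": 0,"jaw": 0.5,"turn": 0}]'

```text
time: 5.48
tool_pos: [0.4262, 0.0851, 0.0277]
tool_rot: [0.0, 1.0, -0.0, -0.003]
contact_force: [-7.9, -0.7, 6.8]
gripper_width: 0.5
grasp_force: 4.2
```

Request:
apply_moves --series '[{"dx": 5,"dy": 0,"dz": 0,"jaw": 0.5,"turn": 0}]'

```text
time: 5.57
tool_pos: [0.4312, 0.0852, 0.0277]
tool_rot: [0.0, 1.0, -0.0, -0.003]
contact_force: [-8.6, 0.4, 5.4]
gripper_width: 0.5
grasp_force: 4.1
```

```bash
cat > boxes.py <<'E'
from h import *
f=grab_frame("top")
for o in spotter.outline_of(f,"box_a"):
    if o["conf"]<.3: continue
    c=max(cv2.findContours(o["region"].astype(np.uint8),0,2)[0],key=cv2.contourArea)
    (x,y),(a,b),r=cv2.minAreaRect(ray(f,c.reshape(-1,2),.036)[:,:2].astype(np.float32))
    if a>b:a,b,r=b,a,r-90
    print(round(o["conf"],2),"ctr %.4f %.4f size %.3f %.3f yaw %.3f"%(x,y,a,b,np.radians(r)))
st()
E
python3 boxes.py
```

```text
0.93 ctr 0.4932 0.0895 size 0.073 0.123 yaw -0.067
0.88 ctr 0.4938 -0.0926 size 0.091 0.120 yaw -0.014
0.57 ctr 0.5023 -0.2862 size 0.093 0.124 yaw 0.007
t 5.67 pos [0.4326 0.0852 0.0279] th -0.001 F [-2.24 -0.76  0.59] w 0.5
```

Box A pushes back with about 8 N, against about 1 N for each of the other two, so A is the full one. I'll push it away from the robot while turning it to the dock heading.

Request:
apply_moves --series '[{"dx": 9,"dy": -1.4,"dz": 0,"jaw": 0.5,"turn": -0.016},{"dx": 18,"dy": -2.8,"dz": 0,"jaw": 0.5,"turn": -0.033},{"dx": 27,"dy": -4.2,"dz": 0,"jaw": 0.5,"turn": -0.049},{"dx": 36,"dy": -5.6,"dz": 0,"jaw": 0.5,"turn": -0.066},{"dx": 44,"dy": -7,"dz": 0,"jaw": 0.5,"turn": -0.082}]'

```text
time: 6.08
tool_pos: [0.477, 0.093, 0.0279]
tool_rot: [0.0, 0.999, 0.042, -0.0]
contact_force: [-2.6, -1.6, -1.3]
gripper_width: 0.499
grasp_force: 1.3
```

Request:
apply_moves --series '[{"dx": 9,"dy": -0.7,"dz": 0,"jaw": 0.5,"turn": -0.016},{"dx": 18,"dy": -1.3,"dz": 0,"jaw": 0.5,"turn": -0.033},{"dx": 27,"dy": -2,"dz": 0,"jaw": 0.5,"turn": -0.049},{"dx": 36,"dy": -2.6,"dz": 0,"jaw": 0.5,"turn": -0.066},{"dx": 45,"dy": -3.3,"dz": 0,"jaw": 0.5,"turn": -0.083}]'

```text
time: 6.5
tool_pos: [0.5219, 0.1004, 0.0282]
tool_rot: [0.0, 0.996, 0.084, -0.0]
contact_force: [-2.6, -1.7, -2.2]
gripper_width: 0.504
grasp_force: 1.4
```

```bash
cat > fit.py <<'E'
# pose of the full box from far edges of lid: fit a 90x120 rectangle at z=.036 to the mask, clip-tolerant
from h import *
from scipy.optimize import minimize
import sys
def fit(guess,name="top"):
    f=grab_frame(name);px=cv2.cvtColor(f["pixels"],cv2.COLOR_RGB2HSV)
    best=None
    for o in spotter.outline_of(f,"box_a"):
        r=o["region"];vv,uu=np.nonzero(r);c=ray(f,[[uu.mean(),vv.mean()]],.036)[0]
        d=np.hypot(*(c[:2]-guess[:2]))
        if best is None or d<best[0]: best=(d,r,o["conf"])
    r=best[1];vv,uu=np.nonzero(r);P=ray(f,np.c_[uu,vv],.036)[:,:2]
    G=np.array([(a,b) for a in np.linspace(-.065,.065,66) for b in np.linspace(-.08,.08,81)])
    inside=(abs(G[:,0])<.045)&(abs(G[:,1])<.06)
    m=cv2.GaussianBlur(r.astype(np.float32),(0,0),.7)
    def cost(p):
        c,s=np.cos(p[2]),np.sin(p[2])
        w=np.c_[p[0]+c*G[:,0]-s*G[:,1],p[1]+s*G[:,0]+c*G[:,1],np.full(len(G),.036)]
        uv=proj(f,w).astype(np.float32);v=cv2.remap(m,uv[:,0].copy(),uv[:,1].copy(),cv2.INTER_LINEAR).ravel()
        return -(v[inside].mean()*1.0-4*v[~inside].mean())
    g=np.array(guess);R=minimize(cost,g,method="Nelder-Mead",options=dict(initial_simplex=g+np.array([[0,0,0],[.012,0,0],[0,.012,0],[0,0,.1]]),xatol=1e-5,fatol=1e-5))
    p=R.x;d0=np.array([.5917,.2337]);t=.247;e=p[:2]-d0
    print(name,"conf",round(best[2],2),"pose",p.round(4),"cost",round(R.fun,3),"dock u %.1f v %.1f mm dyaw %.3f"%(1e3*(e@[np.cos(t),np.sin(t)]),1e3*(e@[-np.sin(t),np.cos(t)]),p[2]-t))
    return p,f
if __name__=="__main__":
    g=[float(a) for a in sys.argv[1:4]]
    p,f=fit(g);fit(g,"side");st()
    if len(sys.argv)>4:
        im=cv2.cvtColor(f["pixels"],cv2.COLOR_RGB2BGR)[150:300,110:310];im=cv2.resize(im,None,fx=4,fy=4)
        c,s=np.cos(p[2]),np.sin(p[2]);w=[(p[0]+c*a-s*b,p[1]+s*a+c*b,.036) for a,b in((-.045,-.06),(.045,-.06),(.045,.06),(-.045,.06))]
        cv2.polylines(im,[((proj(f,w)-[110,150]+.5)*4).astype(int)],True,(0,0,255),1);cv2.imwrite("pics/"+sys.argv[4],im)
E
python3 fit.py .575 .105 .165 fit1.png
```

```text
top conf 0.81 pose [0.5864 0.1062 0.1945] cost -0.164 dock u -36.3 v -122.4 mm dyaw -0.052
side conf 0.65 pose [ 0.5843  0.1138 -0.002 ] cost -0.067 dock u -36.5 v -114.4 mm dyaw -0.249
t 6.7 pos [0.5225 0.1004 0.0292] th 0.1659 F [ 1.07 -1.02  0.11] w 0.5
```

View pics/fit1.png

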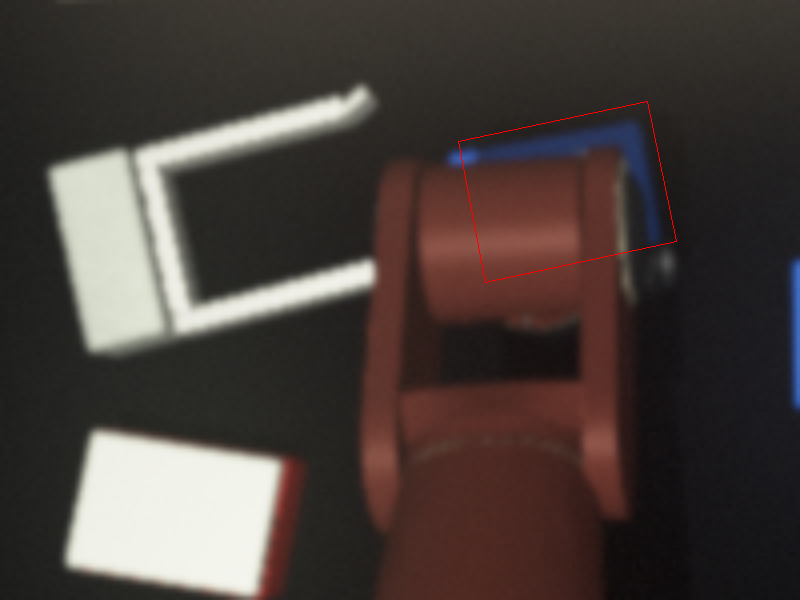

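Request:
apply_moves --series '[{"dx": 9,"dy": 0,"dz": 0,"jaw": 0.5,"turn": -0.016},{"dx": 18,"dy": 0,"dz": 0,"jaw": 0.5,"turn": -0.033},{"dx": 27,"dy": 0,"dz": 0,"jaw": 0.5,"turn": -0.049},{"dx": 36,"dy": 0,"dz": 0,"jaw": 0.5,"turn": -0.066},{"dx": 45,"dy": 0.4,"dz": 0,"jaw": 0.5,"turn": -0.082}]'

```text
time: 7.12
tool_pos: [0.5645, 0.1071, 0.0283]
tool_rot: [0.0, 0.992, 0.124, -0.002]
contact_force: [-7.9, -0.3, 4.0]
gripper_width: 0.5
grasp_force: 3.5
```

Request:
apply_moves --series '[{"dx": -12,"dy": 0,"dz": 0,"jaw": 0.5,"turn": 0},{"dx": -25,"dy": 0,"dz": 0,"jaw": 0.5,"turn": 0},{"dx": -25,"dy": 0,"dz": -30,"jaw": 0.5,"turn": 0},{"dx": -25,"dy": 0,"dz": -60,"jaw": 0.5,"turn": 0},{"dx": -25,"dy": 0,"dz": -90,"jaw": 0.5,"turn": 0}]'

```text
time: 7.53
tool_pos: [0.5408, 0.1011, 0.1192]
tool_rot: [-0.0, 0.992, 0.124, -0.0]
contact_force: [-0.2, -0.8, 0.5]
gripper_width: 0.496
grasp_force: 0.0
```

Request:
apply_moves --series '[{"dx": 4,"dy": 32,"dz": 0,"jaw": 0.5,"turn": 0},{"dx": 8,"dy": 64,"dz": 0,"jaw": 0.5,"turn": 0},{"dx": 12,"dy": 96,"dz": 0,"jaw": 0.5,"turn": 0},{"dx": 15,"dy": 128,"dz": 0,"jaw": 0.5,"turn": 0},{"dx": 19,"dy": 160,"dz": 0,"jaw": 0.5,"turn": 0}]'

```text
time: 7.95
tool_pos: [0.5998, -0.0508, 0.1192]
tool_rot: [0.0, 0.992, 0.124, 0.001]
contact_force: [0.6, -0.0, -0.1]
gripper_width: 0.499
grasp_force: 0.0
```

```bash
python3 fit.py .62 .12 .247 fit2.png; python3 -c "
from h import *
print(state()['joint_pos'].round(3))"
```

```text
top conf 0.86 pose [0.6167 0.1237 0.2528] cost -0.622 dock u -2.7 v -112.8 mm dyaw 0.006
side conf 0.8 pose [0.6182 0.0906 0.3199] cost -0.001 dock u -9.3 v -145.2 mm dyaw 0.073
t 8.15 pos [ 0.5993 -0.05    0.1187] th 0.2464 F [0.49 1.11 0.78] w 0.5
[-2.070e-01  1.120e-01  1.779e+00  1.000e-03  1.250e+00  1.117e+00]
```

View pics/fit2.png

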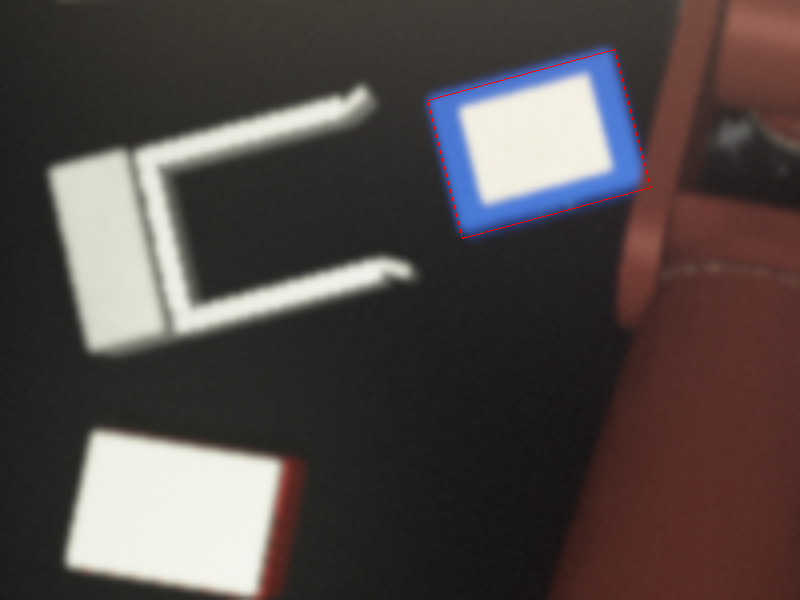

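The fit shows box A right on the dock line: 2.7 mm off the centreline, 0.006 rad off heading, and 113 mm before the mouth. I'll turn the tool and come round to the box's outer end.

Request:
apply_moves --series '[{"dx": 12,"dy": -14,"dz": 0,"jaw": 0.5,"turn": -0.11},{"dx": 24,"dy": -29,"dz": 0,"jaw": 0.5,"turn": -0.22},{"dx": 36,"dy": -43,"dz": 0,"jaw": 0.5,"turn": -0.33},{"dx": 48,"dy": -58,"dz": 0,"jaw": 0.5,"turn": -0.44},{"dx": 60.6,"dy": -72.4,"dz": 0,"jaw": 0.5,"turn": -0.55}]'

```text
time: 8.57
tool_pos: [0.6395, 0.0381, 0.1184]
tool_rot: [-0.0, 0.92, 0.392, 0.0]
contact_force: [-0.0, 0.5, -0.4]
gripper_width: 0.505
grasp_force: 0.0
```

Request:
apply_moves --series '[{"dx": 0,"dy": 0,"dz": 0,"jaw": 0.5,"turn": -0.11},{"dx": 0,"dy": 0,"dz": 0,"jaw": 0.5,"turn": -0.22},{"dx": 0,"dy": 0,"dz": 0,"jaw": 0.5,"turn": -0.33},{"dx": 0,"dy": 0,"dz": 0,"jaw": 0.5,"turn": -0.44},{"dx": 0,"dy": 0,"dz": 0,"jaw": 0.5,"turn": -0.55}]'

```text
time: 8.98
tool_pos: [0.6393, 0.0375, 0.1183]
tool_rot: [-0.0, 0.779, 0.627, 0.0]
contact_force: [-0.8, 0.0, -0.5]
gripper_width: 0.501
grasp_force: 0.0
```

Request:
apply_moves --series '[{"dx": 0,"dy": 0,"dz": 0,"jaw": 0.5,"turn": -0.11},{"dx": 0,"dy": 0,"dz": 0,"jaw": 0.5,"turn": -0.22},{"dx": 0,"dy": 0,"dz": 0,"jaw": 0.5,"turn": -0.33},{"dx": 0,"dy": 0,"dz": 0,"jaw": 0.5,"turn": -0.44},{"dx": 0,"dy": 0,"dz": 0,"jaw": 0.5,"turn": -0.471}]'

```text
time: 9.4
tool_pos: [0.6393, 0.0374, 0.1184]
tool_rot: [-0.0, 0.612, 0.791, 0.0]
contact_force: [0.2, 0.4, -0.0]
gripper_width: 0.497
grasp_force: 0.0
```

Request:
apply_moves --series '[{"dx": 0,"dy": 0,"dz": 30,"jaw": 0.5,"turn": 0},{"dx": 0,"dy": 0,"dz": 60,"jaw": 0.5,"turn": 0},{"dx": 0,"dy": 0,"dz": 82,"jaw": 0.5,"turn": 0},{"dx": 0,"dy": 0,"dz": 90,"jaw": 0.5,"turn": 0},{"dx": 0,"dy": 0,"dz": 90,"jaw": 0.5,"turn": 0}]'

```text
time: 9.82
tool_pos: [0.6372, 0.037, 0.0254]
tool_rot: [-0.002, 0.614, 0.79, -0.001]
contact_force: [-1.2, -0.3, -0.2]
gripper_width: 0.498
grasp_force: 0.0
```

```bash
cat >> h.py <<'E'
def tv():
    st();e=state()["tool_pos"][:2]-[.5917,.2337];t=.247
    print("tool u %.1f v %.1f"%(1e3*(e@[np.cos(t),np.sin(t)]),1e3*(e@[-np.sin(t),np.cos(t)])))
E
python3 -c "
from h import *
tv()"
```

```text
t 9.82 pos [0.6372 0.037  0.0254] th 1.8203 F [-1.19 -0.33 -0.16] w 0.5
tool u -3.9 v -201.8
```

Request:
apply_moves --series '[{"dx": 9,"dy": 0,"dz": 0,"jaw": 0.5,"turn": 0},{"dx": 18,"dy": 0,"dz": 0,"jaw": 0.5,"turn": 0},{"dx": 27,"dy": 0,"dz": 0,"jaw": 0.5,"turn": 0},{"dx": 36,"dy": 0,"dz": 0,"jaw": 0.5,"turn": 0},{"dx": 45,"dy": 0,"dz": 0,"jaw": 0.5,"turn": 0}]'

```text
time: 10.23
tool_pos: [0.6305, 0.0794, 0.0307]
tool_rot: [0.002, 0.614, 0.789, 0.001]
contact_force: [1.2, -5.5, 3.0]
gripper_width: 0.497
grasp_force: 2.8
```

Request:
apply_moves --series '[{"dx": 8,"dy": 0.5,"dz": 0,"jaw": 0.5,"turn": 0},{"dx": 16,"dy": 1,"dz": 0,"jaw": 0.5,"turn": 0},{"dx": 24,"dy": 1,"dz": 0,"jaw": 0.5,"turn": 0},{"dx": 32,"dy": 1,"dz": 0,"jaw": 0.5,"turn": 0},{"dx": 38,"dy": 1,"dz": 0,"jaw": 0.5,"turn": 0}]'

```text
time: 10.65
tool_pos: [0.6221, 0.1167, 0.0307]
tool_rot: [0.002, 0.614, 0.789, 0.001]
contact_force: [1.8, -6.0, 3.6]
gripper_width: 0.496
grasp_force: 3.0
```

```bash
python3 fit.py .604 .185 .247 fit3.png; python3 -c "
from h import *
tv()"
```

```text
top conf 0.68 pose [0.6072 0.1724 0.2466] cost -0.11 dock u 0.1 v -63.3 mm dyaw -0.000
side conf 0.91 pose [0.5554 0.2053 0.7238] cost -0.173 dock u -42.1 v -18.7 mm dyaw 0.477
t 10.85 pos [0.6206 0.1173 0.029 ] th 1.8192 F [ 0.2   0.08 -0.31] w 0.5
t 10.85 pos [0.6206 0.1173 0.029 ] th 1.8192 F [ 0.2   0.08 -0.31] w 0.5
tool u -0.5 v -119.9
```

View pics/fit3.png

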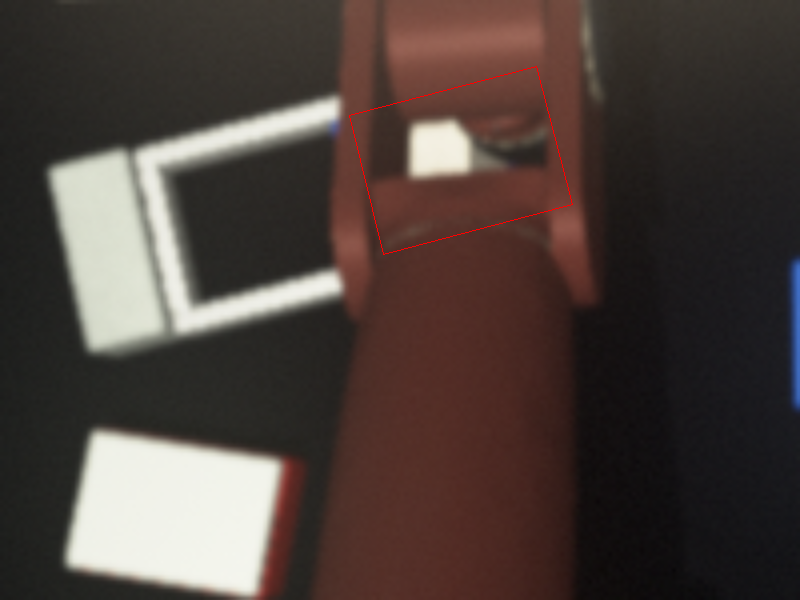

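The arm hides most of the box, but its front blue corner shows at about (335,127), just inside the upper wall. The push force is steady at about 6 N, so nothing is jamming and I'll keep going.

Request:
apply_moves --series '[{"dx": 8,"dy": 0,"dz": 0,"jaw": 0.5,"turn": 0},{"dx": 16,"dy": 0.5,"dz": 0,"jaw": 0.5,"turn": 0},{"dx": 24,"dy": 0.5,"dz": 0,"jaw": 0.5,"turn": 0},{"dx": 32,"dy": 0.5,"dz": 0,"jaw": 0.5,"turn": 0},{"dx": 40,"dy": 0.5,"dz": 0,"jaw": 0.5,"turn": 0}]'

```text
time: 11.27
tool_pos: [0.6117, 0.1546, 0.0289]
tool_rot: [0.001, 0.614, 0.789, -0.0]
contact_force: [1.1, -6.1, 2.6]
gripper_width: 0.499
grasp_force: 2.8
```

Request:
apply_moves --series '[{"dx": 8,"dy": 0,"dz": 0,"jaw": 0.5,"turn": 0},{"dx": 16,"dy": 0,"dz": 0,"jaw": 0.5,"turn": 0},{"dx": 24,"dy": 0,"dz": 0,"jaw": 0.5,"turn": 0},{"dx": 32,"dy": 0,"dz": 0,"jaw": 0.5,"turn": 0},{"dx": 40,"dy": 0,"dz": 0,"jaw": 0.5,"turn": 0}]'

```text
time: 11.68
tool_pos: [0.6019, 0.1933, 0.0289]
tool_rot: [0.001, 0.614, 0.789, -0.0]
contact_force: [1.3, -6.1, 2.9]
gripper_width: 0.498
grasp_force: 2.9
```

```bash
python3 -c "
from h import *
tv()
f=grab_frame('side')
cv2.imwrite('pics/side1.png',cv2.resize(cv2.cvtColor(f['pixels'],cv2.COLOR_RGB2BGR)[80:200,250:410],None,fx=5,fy=5,interpolation=cv2.INTER_CUBIC))"
```

```text
t 11.68 pos [0.6019 0.1933 0.0289] th 1.8186 F [ 1.33 -6.11  2.94] w 0.5
tool u 0.0 v -41.6
```

View pics/side1.png

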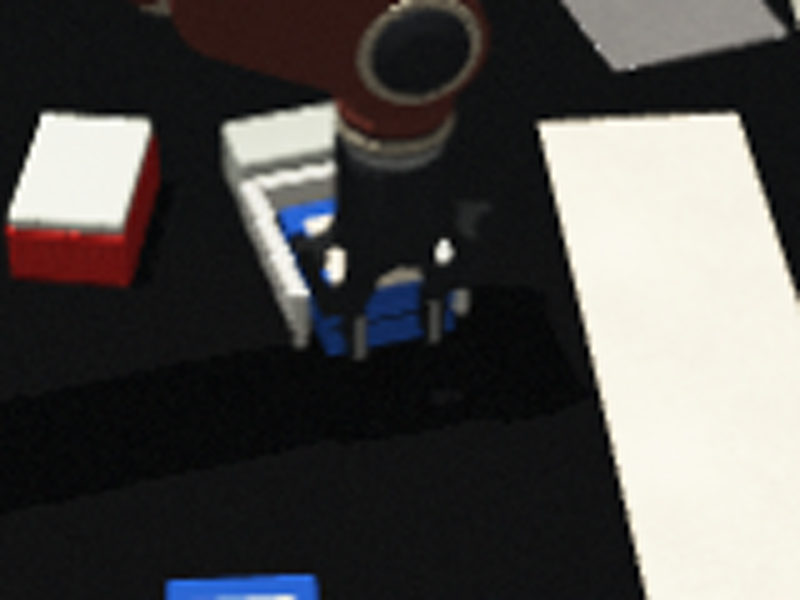

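The side view shows the box running straight between the walls (end face around (385,315)), with both fingers on its end. About 30 mm remains.

Request:
apply_moves --series '[{"dx": 6,"dy": 0,"dz": 0,"jaw": 0.5,"turn": 0},{"dx": 12,"dy": 0,"dz": 0,"jaw": 0.5,"turn": 0},{"dx": 17,"dy": 0,"dz": 0,"jaw": 0.5,"turn": 0},{"dx": 21,"dy": 0,"dz": 0,"jaw": 0.5,"turn": 0},{"dx": 24,"dy": 0,"dz": 0,"jaw": 0.5,"turn": 0}]'

```text
time: 12.15
tool_pos: [0.596, 0.2165, 0.0288]
tool_rot: [0.001, 0.614, 0.789, -0.0]
contact_force: [1.5, -5.3, 3.1]
gripper_width: 0.501
grasp_force: 3.0
```

Request:
apply_moves --series '[{"dx": 1,"dy": 0,"dz": 0,"jaw": 0.5,"turn": 0},{"dx": 2,"dy": 0,"dz": 0,"jaw": 0.5,"turn": 0}]'

```text
time: 12.32
tool_pos: [0.5955, 0.2183, 0.0288]
tool_rot: [0.001, 0.614, 0.789, -0.0]
contact_force: [1.3, -5.9, 3.5]
gripper_width: 0.498
grasp_force: 3.0
```

Request:
apply_moves --series '[{"dx": 1,"dy": 0,"dz": 0,"jaw": 0.5,"turn": 0},{"dx": 2,"dy": 0,"dz": 0,"jaw": 0.5,"turn": 0}]'

```text
time: 12.48
tool_pos: [0.5951, 0.2201, 0.0288]
tool_rot: [0.001, 0.614, 0.789, -0.0]
contact_force: [2.1, -5.8, 2.6]
gripper_width: 0.502
grasp_force: 3.0
```

```bash
python3 -c "
from h import *
tv()"
```

```text
t 12.48 pos [0.5951 0.2201 0.0288] th 1.8186 F [ 2.09 -5.78  2.57] w 0.5
tool u -0.0 v -14.0
```

Not at the stop yet, so I'll continue in 1 mm steps until the force jumps.

Request:
apply_moves --series '[{"dx": 1,"dy": 0,"dz": 0,"jaw": 0.5,"turn": 0},{"dx": 2,"dy": 0,"dz": 0,"jaw": 0.5,"turn": 0}]'

```text
time: 12.65
tool_pos: [0.5946, 0.222, 0.0288]
tool_rot: [0.001, 0.614, 0.789, -0.0]
contact_force: [0.4, -6.2, 2.0]
gripper_width: 0.502
grasp_force: 3.0
```

Request:
apply_moves --series '[{"dx": 1,"dy": 0,"dz": 0,"jaw": 0.5,"turn": 0}]'

```text
time: 12.73
tool_pos: [0.5944, 0.223, 0.0288]
tool_rot: [0.001, 0.614, 0.789, -0.0]
contact_force: [1.4, -6.6, 3.9]
gripper_width: 0.496
grasp_force: 3.0
```

Request:
apply_moves --series '[{"dx": 1,"dy": 0,"dz": 0,"jaw": 0.5,"turn": 0}]'

```text
time: 12.82
tool_pos: [0.5942, 0.2239, 0.0288]
tool_rot: [0.001, 0.614, 0.789, -0.0]
contact_force: [1.0, -6.8, 2.9]
gripper_width: 0.497
grasp_force: 3.0
```

Request:
apply_moves --series '[{"dx": 1,"dy": 0,"dz": 0,"jaw": 0.5,"turn": 0}]'

```text
time: 12.9
tool_pos: [0.5939, 0.2249, 0.0288]
tool_rot: [0.001, 0.614, 0.789, -0.0]
contact_force: [1.3, -5.8, 3.1]
gripper_width: 0.504
grasp_force: 3.1
```

Request:
apply_moves --series '[{"dx": 1,"dy": 0,"dz": 0,"jaw": 0.5,"turn": 0}]'

```text
time: 12.98
tool_pos: [0.5939, 0.225, 0.0289]
tool_rot: [0.002, 0.614, 0.789, -0.001]
contact_force: [2.4, -12.3, 3.1]
gripper_width: 0.504
grasp_force: 6.1
```

Request:
apply_moves --series '[{"dx": 1,"dy": 0,"dz": 0,"jaw": 0.5,"turn": 0}]'

```text
time: 13.07
tool_pos: [0.5939, 0.225, 0.0289]
tool_rot: [0.002, 0.614, 0.789, -0.002]
contact_force: [3.3, -15.5, 4.4]
gripper_width: 0.498
grasp_force: 7.7
```

Request:
apply_moves --series '[{"dx": 1,"dy": 0,"dz": 0,"jaw": 0.5,"turn": 0}]'

```text
time: 13.15
tool_pos: [0.5939, 0.2251, 0.0289]
tool_rot: [0.003, 0.614, 0.789, -0.002]
contact_force: [3.6, -18.2, 3.3]
gripper_width: 0.497
grasp_force: 9.3
```

The tool stopped while the force climbed to 18 N, so the box is against the back stop. I'll back off, lift clear and check.

Request:
apply_moves --series '[{"dx": -5,"dy": 0,"dz": 0,"jaw": 0.5,"turn": 0},{"dx": -20,"dy": 0,"dz": 0,"jaw": 0.5,"turn": 0},{"dx": -40,"dy": 0,"dz": 0,"jaw": 0.5,"turn": 0},{"dx": -50,"dy": 0,"dz": -35,"jaw": 0.5,"turn": 0},{"dx": -60,"dy": 0,"dz": -70,"jaw": 0.5,"turn": 0}]'

```text
time: 13.57
tool_pos: [0.6043, 0.1692, 0.095]
tool_rot: [-0.003, 0.615, 0.789, -0.003]
contact_force: [1.1, 0.7, 0.8]
gripper_width: 0.499
grasp_force: 0.0
```

Request:
apply_moves --series '[{"dx": -35,"dy": 0,"dz": -15,"jaw": 0.5,"turn": 0},{"dx": -70,"dy": 0,"dz": -30,"jaw": 0.5,"turn": 0},{"dx": -105,"dy": 0,"dz": -45,"jaw": 0.5,"turn": 0},{"dx": -140,"dy": 0,"dz": -60,"jaw": 0.5,"turn": 0},{"dx": -160,"dy": 0,"dz": -60,"jaw": 0.5,"turn": 0}]'

```text
time: 13.98
tool_pos: [0.6487, 0.0121, 0.1622]
tool_rot: [0.003, 0.615, 0.788, 0.002]
contact_force: [1.5, -0.1, 0.6]
gripper_width: 0.5
grasp_force: 0.0
```

```bash
python3 fit.py .577 .292 .247 fit4.png; python3 boxes.py
```

```text
top conf 0.7 pose [0.5769 0.2908 0.2321] cost -0.609 dock u -0.4 v 59.0 mm dyaw -0.015
side conf 0.78 pose [0.5742 0.293  0.1635] cost -0.296 dock u -2.5 v 61.8 mm dyaw -0.083
t 14.18 pos [0.6459 0.0153 0.1575] th 1.8175 F [-1.08  0.57  0.64] w 0.5
0.86 ctr 0.5763 0.2907 size 0.095 0.124 yaw 0.233
0.71 ctr 0.4949 -0.0913 size 0.091 0.121 yaw 0.010
0.56 ctr 0.5040 -0.2866 size 0.093 0.125 yaw -0.017
t 14.28 pos [0.6456 0.0166 0.1571] th 1.8197 F [-0.12 -0.2  -0.33] w 0.5
```

View pics/fit4.png

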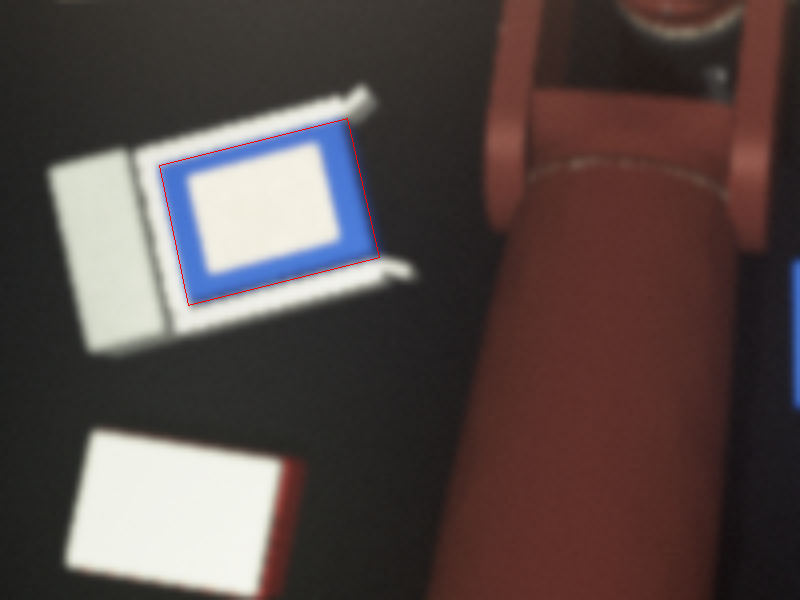

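The picture shows the box fully home in the dock, with its outer end flush with the mouth at about (365,190). It measures v≈59 mm against 60 wanted, u≈0, and the robot is clear of everything.

```bash
python3 -c "
from plant import ticket
print(ticket.job_done())"
```

```text
the job is handed in; nothing more can be done
None
```

I handed the job in: box A, the one nearest the dock, was the full one (about 8 N against 1 N for the others) and is fully home within about 1 mm; both empty boxes are on the bench outside the dock, and the jar, dishes and tip box were not touched.

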